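# Seat a wax block in the corner of the arrayer's block holder and hold it for clamping

### The job

Take the large wax block in its cassette and seat it in the arrayer's block holder: flat on the plate, wax up, the writing slope towards the end clamp screw and the square end towards the end fence. Press it firmly into the corner against the two sprung kick-off pins until it bears squarely on the end fence and the side fence at once, and finish while still holding it pressed there, so that the clamp screws could now be done up. Leave everything else on the trolley where it is.

Things in the scene. Friction and masses are not known exactly. Their poses are not given: they have to be found in the camera images.
- wax_block: Large loose block, .14 kg: white cassette 75 x 52 x 10 mm with cream wax 60 x 42 mm on it, 30 mm high in all. Origin: underside, centre of the 75 x 52 outline; x lengthwise, z up. At -x a 10 mm long writing face slopes at 45 degrees; the +x end is square. Wax: x -25 to +35, y -21 to +21, z 10 to 30 mm; the rim stands out 5 mm each side. Starts wax up on the trolley, at any yaw from -1.4 to 2.4.
- slope_end (a point): Middle of the lower edge of the wax block's sloped end, 37.5 mm towards -x from the block's origin.
- holder: Fixed block holder: dark grey, slippery metal plate 150 (x) x 124 (y) mm, top at z = 14 mm. Origin: centre of the plate at trolley top height, z up. End fence at its +x side, side fence at +y, 7 mm high above the plate. Opposite each, a backed-off clamp screw (end screw at -x, side screw at -y), at most 14 mm above the plate, tip 28 mm (end) or 26 mm (side) clear of a seated block.
- home (a point): On the plate's top, with the holder's axes: where the origin of the wax block lies when it is seated against both fences, its x axis along the holder's x (square end at the end fence).
- end_fence: Polished, slippery steel bar 12 x 44 x 7 mm on the plate, fixed; its inner face is square to the holder's x axis, 37.5 mm towards +x from home. Origin: centre of its underside.
- side_fence: Polished, slippery steel bar 64 x 12 x 7 mm on the plate, fixed; its inner face is square to the holder's y axis, 26 mm towards +y from home. Origin: centre of its underside.
- end_pin (a joint): Sprung brass kick-off pin, 5 mm thick, through the middle of the end fence, 3.5 mm above the plate: 0 = standing 4 mm proud of the fence's face, 0.004 m = pressed in flush. 1 N starts it, 2 N holds it flush; let go, it pushes the block off the fence again.
- side_pin (a joint): The same pin in the side fence, 5 mm towards +x from home (opposite the middle of the wax): 0 = 4 mm proud, 0.004 m = flush; 1 to 2 N.
- donor_1: Bystander: small donor cassette with wax, 40 x 28 x 11 mm. Origin at the underside's centre.
- donor_2: Bystander: small donor cassette with wax, 40 x 28 x 11 mm. Origin at the underside's centre.
- forceps: Bystander: steel forceps, 127 mm long, 9 mm high, lying at the trolley's near edge. Origin at the underside's centre.
- timer: Bystander: bench timer with three keys, 62 x 66 x 21 mm, near the robot. Origin at the underside's centre.
- pencil: Bystander: pencil, 160 mm long, at the near left. Origin at the underside's centre.
- coverslips: Bystander: square coverslip box with a lift-off lid, 52 x 52 x 23 mm, at the back of the work. Origin at the underside's centre.
- pen: Bystander: marker pen, 135 mm long, 16 mm high, at the near right. Origin at the underside's centre.

How it is judged:
At the end, for the whole second after the job is handed in: Held through the last second: fingers bear on the block (>1 N); it bears on both fences (>0.5 N each); both pins pressed in (>3 of 4 mm); flat (0.05 rad), square to the holder (0.035 rad), slope towards the end screw, within 3 mm of home, still (contact force between wax_block and end_fence above 0.5 N and contact force between wax_block and side_fence above 0.5 N and value of joint each of end_pin, side_pin above 0.003 m and angle between the x axis of wax_block and the x axis of holder, either way round below 0.035 rad and x of slope_end in the frame of home below -0.03 m and distance between wax_block and home below 0.003 m and angle between wax_block's own z axis and vertical below 0.05 rad and linear speed of wax_block below 0.01 m/s and contact force between the fingers and wax_block above 1 N); the arm keeps its last pose, push and grip.
It fails at once if a bystander was shifted by more than 30 mm (distance of any of donor_1, donor_2, forceps, timer, pencil, coverslips, pen from where it was at the start of the episode above 0.03 m).
It also fails if it takes over 45 s, if anything falls off the work surface, if the arm or the gripper's body presses on something with over 40 N, if the wrist force passes 120 N, or if a joint passes its speed limit or range.

### The arm

A 6-joint arm with a two-finger parallel gripper is mounted at the origin on a cart in front of the work surface, level with it; the furniture and walls round the work are solid. World frame = base frame: x ahead of the robot, y to its left, z up, the work surface at z = 0. Lengths are in m, angles in rad, forces in N, time in s.
With the tool pointing down it reaches from about 0.35 to 0.925 m from the base axis. Payload 6.4 kg.
Tool frame: the origin (TCP) lies midway between the tips of the shut fingers; the grasp point (between the pads) lies 19 mm behind it; z points along the fingers, y is the direction in which the jaws open and shut (so a half turn about z gives the same grasp; the last joint's range is limited). The gripper opens to 94 mm and grips with 3 to 60 N. Pads are 16 mm wide; open, the fingers measure 119 mm over their backs; the gripper's body (75 mm by 177 mm) begins 78 mm behind the grasp point.
Start: joints at [-1.42, 0.245, 1.558, -0, 1.339, -0.174], TCP at [0.207, -0.616, 0.205] pointing down, gripper open.
Joint ranges: [-3.13, 3.13], [-1.02, 2.26], [0.13, 2.54], [-0.95, 4.09], [0.21, 2.88], [-2.74, 2.74]. Speed limits (rad/s): [2.57, 2.57, 3.14, 3.14, 3.14, 3.14].

### API

Orientations are given as a unit quaternion [x, y, z, w].
In Python, from plant import sense, camera, sign_off, spot_in, regions_of gives the robot as it stands. The module is installed in compiled form; this text tells all that it offers.
- The arm moves only by the tool play_rows, never from a script. Its argument "plan" is one flat list of numbers, 7 for each row, row after row: the shift along the tool's x, y, z as a fraction of full scale, then the turn, a rotation vector about the tool's x, y, z as a fraction of full scale, then the gripper command: -1 is shut, 1 is fully open, values between are in proportion. A call has 1 to 12 rows; each row is the pose to reach, as a shift and turn from the pose commanded when the call began, along the tool's axes at that moment, turning the shorter way round; what a row does not reach only later rows make up. Full scale, the value 1, is 0.1 m for a shift and 180 degrees for a turn. A row lasts 1/12 s, in which the tool goes at most 41.7 mm and 7.16 degrees, less where a joint would pass 70% of its speed; a pose out of reach is approached as far as the arm can. A call with a number of a shift or a turn outside -1 to 1 is refused whole. A call with a gripper value outside its range is refused whole. The fingers move at their own pace and stop on an object; "squeeze" is the grip in N (left out, the last holds). Time passes only in rows, so rows that repeat a pose let the fingers close. It gives the time, the measured TCP pose, the force and the opening at its end, in the units of the state.
- sense(): the state, without advancing time (a new reading comes with each control period).
- camera(name): name is "side" or "top" or "wrist"; returns a dict with "color" (400x640x3 uint8, red, green, blue), "fx", "fy", "cx", "cy" (pixels), "view" (4x4, takes a point from world to camera coordinates). Camera axes: x right, y down, z forward; pixel columns grow to the right and rows downward; lengths in m; the calibration is good to about 2 mm. A picture is of the moment at which its call begins. There is no depth.
- sign_off(): hands the job in, once; it reports no verdict.
Trained networks look in the newest picture that a camera, given by its name, has taken for a name from the list of things; names that differ only in an ending like _2 or _b are one class to them, and where a whole thing is asked for, a point or a joint stands for the part that bears it (a point fixed in the world has none). Each returns a list of dicts, best first, with "conf" (0 to 1); they miss things now and then, are a little off and sometimes report something else, mostly with a low value. They report only what shows in the picture. A call takes as long as a camera call.
- spot_in(name, camera): "location" ([x, y, z] in m, in world coordinates, good to about 4 mm: the middle of the surface that is visible of it).
- regions_of(name, camera): "mask" (400x640 bool, what is visible of it).
The state is a dict: "time_s": time; "joints": joint angles; "qvel": joint speeds; "tau": joint torques, N m; "ee_pos": TCP position; "orientation": TCP orientation; "wrist_force": force on the tool from outside, world axes, zero at the start; "moment": the same for the moment, N m; "width": opening from 0.0 (shut) to 1.0 (fully open).
Only numpy, scipy, OpenCV 4.12 (cv2) and the standard library are available. Lean on these libraries where they do the work, as an engineer would, in place of code of your own. Each camera call takes 0.05 s, during which the arm holds its last target.

## Working session

There is one attempt and no reset: what is moved stays moved. The work goes in short steps, Python scripts to look and compute and a tool call to move; the robot and the scene stay as the last step left them, time stands still between calls to the robot, and variables do not carry over. Pictures are saved under pics/ and viewed, and the job is handed in when it is done.

Besides the shell and the picture viewer there is one more tool, called by a JSON object that holds its "method" and its "body". play_rows: Moves the arm, as the interface text tells. Its arguments: {"type":"object","properties":{"plan":{"type":"array"},"squeeze":{"type":"number"}},"required":["plan"]}

```bash
mkdir -p pics; cat > h.py <<'E'
import numpy as np, cv2
from plant import sense, camera, sign_off, spot_in, regions_of
def proj(c,p):
    p=np.atleast_2d(p); q=(c['view'][:3,:3]@p.T+c['view'][:3,3:4])
    return np.stack([c['fx']*q[0]/q[2]+c['cx'], c['fy']*q[1]/q[2]+c['cy']],1)
def ray(c,u,v):
    R=c['view'][:3,:3]; t=c['view'][:3,3]
    return -R.T@t, R.T@np.array([(u-c['cx'])/c['fx'],(v-c['cy'])/c['fy'],1])
def onz(c,u,v,z):
    o,d=ray(c,u,v); return o+d*(z-o[2])/d[2]
def save(c,n): cv2.imwrite('pics/'+n+'.png',c['color'][:,:,::-1])
E
python3 - <<'E'
from h import *
s=sense(); print({k:np.round(v,3) for k,v in s.items()})
for n in ['top','side']:
    c=camera(n); save(c,n+'0')
    print(n,c['fx'],c['cx'],c['cy'],np.round(c['view'],3).tolist())
    for o in ['wax_block','holder','end_fence','side_fence','end_pin','side_pin']:
        print(n,o,[(np.round(d['location'],3).tolist(),round(d['conf'],2)) for d in spot_in(o,n)][:3])
E
```

```text
{'time_s': np.float64(0.0), 'joints': array([-1.42 ,  0.246,  1.559,  0.   ,  1.339, -0.174]), 'qvel': array([ 0.   , -0.   , -0.   ,  0.001, -0.001, -0.001]), 'tau': array([-1.0000e-03, -4.1583e+01, -3.1460e+01,  6.8000e-02,  3.3000e-02,
       -0.0000e+00]), 'ee_pos': array([ 0.207, -0.615,  0.204]), 'orientation': array([ 0.987,  0.162,  0.   , -0.001]), 'wrist_force': array([-0.053,  0.05 ,  0.619]), 'moment': array([ 0.008, -0.006,  0.024]), 'width': np.float64(0.999)}
top 456.9772321296906 322.2523480820864 196.28646250939437 [[-0.028, -1.0, -0.007, 0.037], [-0.988, 0.028, -0.15, 0.492], [0.15, 0.002, -0.989, 0.997], [0.0, 0.0, 0.0, 1.0]]
top wax_block [([0.468, 0.065, 0.031], 0.57)]
top holder [([0.504, -0.191, 0.019], 0.79)]
top end_fence [([0.552, -0.165, 0.02], 0.5)]
top side_fence [([0.508, -0.146, 0.019], 0.54)]
top end_pin []
top side_pin []
side 407.5193767343583 323.1747027949562 199.07823609839662 [[-0.878, -0.479, -0.019, 0.456], [-0.235, 0.465, -0.854, 0.139], [0.417, -0.745, -0.521, 0.726], [0.0, 0.0, 0.0, 1.0]]
side wax_block [([0.464, 0.081, 0.025], 0.62)]
side holder [([0.5, -0.174, 0.009], 0.75)]
side end_fence [([0.497, -0.173, 0.013], 0.2)]
side side_fence [([0.507, -0.142, 0.018], 0.68), ([0.499, -0.175, 0.015], 0.22)]
side end_pin []
side side_pin []
```

View pics/top0.png

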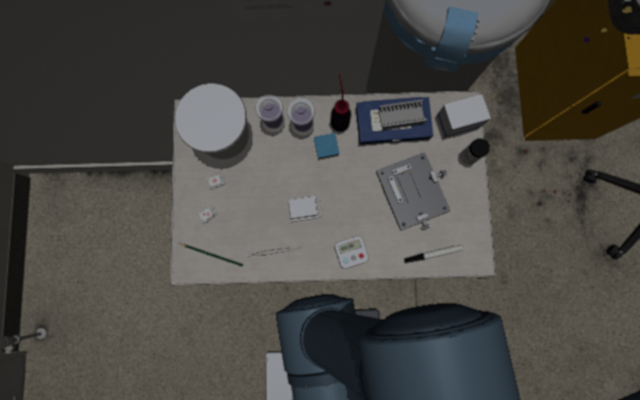

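View pics/side0.png

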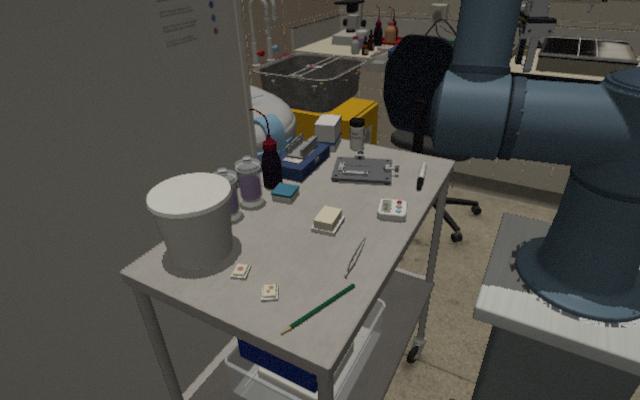

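```bash
python3 - <<'E'
import cv2,numpy as np
a=cv2.imread('pics/top0.png'); 
A=cv2.resize(a[150:240,370:460],(540,540),interpolation=cv2.INTER_CUBIC)
B=cv2.resize(a[185:230,280:325],(540,540),interpolation=cv2.INTER_CUBIC)
m=np.hstack([A,B]);m=cv2.convertScaleAbs(m,alpha=1.5)
cv2.imwrite('pics/z1.png',cv2.resize(m,(800,400)))
a=cv2.imread('pics/side0.png')
A=cv2.resize(a[145:195,320:410],(800,444),interpolation=cv2.INTER_CUBIC)
cv2.imwrite('pics/z2.png',A)
E
```

```text
(no output)
```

View pics/z1.png

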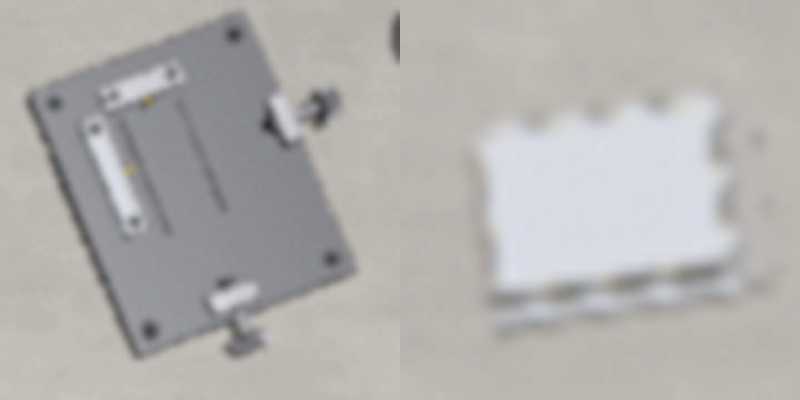

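View pics/z2.png

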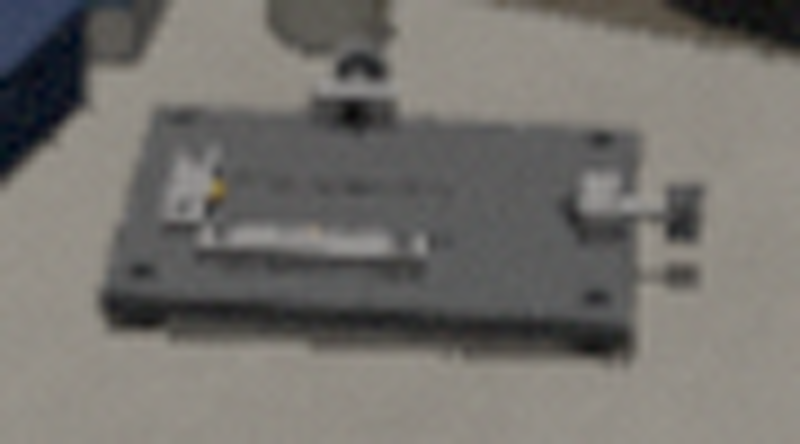

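```bash
cat >> h.py <<'E'
from scipy.spatial.transform import Rotation as Ro
def delta(tp,yaw):
    # yaw: angle of tool x axis in world, tool down
    s=sense(); R0=Ro.from_quat(s['orientation']); 
    Rt=Ro.from_matrix(np.array([[np.cos(yaw),np.sin(yaw),0],[np.sin(yaw),-np.cos(yaw),0],[0,0,-1]]).astype(float))
    print('pos',np.round(s['ee_pos'],4),'yaw',np.round(np.arctan2(*R0.as_matrix()[[1,0],0]),4),'tilt',np.round(R0.as_matrix()[:,2],4),'t',s['time_s'],'w',s['width'],'F',np.round(s['wrist_force'],2))
    print('shift',np.round(R0.inv().apply(np.array(tp)-s['ee_pos'])/0.1,4),'turn',np.round((R0.inv()*Rt).as_rotvec()/np.pi,4))
E
python3 - <<'E'
from h import *
c=camera('top')
C=np.array([onz(c,370+u/4.444,150+v/4.444,.014) for u,v in [(30,92),(245,12),(355,268),(140,355)]])
print(C.round(4)); print(C.mean(0),[np.linalg.norm(C[i]-C[i-1]).round(4) for i in range(4)])
d=C[0]-C[3]; e=C[1]-C[2]; print(np.arctan2(d[1],d[0]),np.arctan2(e[1],e[0]), np.arctan2(*-(C[1]-C[0])[:2]*[-1,1]))
B=np.array([onz(c,280+(u-400)/8.889,185+v/8.889,.03) for u,v in [(483,140),(715,97),(735,262),(495,292)]])
print(B.round(4),B.mean(0))
w=camera('wrist'); save(w,'w0'); print(w['fx'],w['view'].round(3).tolist())
s=sense(); T=np.eye(4);T[:3,:3]=Ro.from_quat(s['orientation']).as_matrix();T[:3,3]=s['ee_pos']
print((w['view']@T).round(3))
delta([.5,-.19,.25],0.3)
E
```

```text
[[ 0.5532 -0.1055  0.014 ]
 [ 0.593  -0.2208  0.014 ]
 [ 0.4555 -0.2693  0.014 ]
 [ 0.4137 -0.1557  0.014 ]]
[ 0.50385864 -0.18781258  0.014     ] [np.float64(0.1484), np.float64(0.122), np.float64(0.1458), np.float64(0.121)]
0.3457573802599293 0.3392770818658449 0.3320051681152594
[[0.486  0.0985 0.03  ]
 [0.4954 0.0388 0.03  ]
 [0.4527 0.0348 0.03  ]
 [0.4468 0.0961 0.03  ]] [0.47021687 0.06702476 0.03      ]
338.2155932247445 [[0.319, -0.948, 0.001, -0.649], [-0.916, -0.308, 0.256, -0.026], [-0.243, -0.082, -0.967, 0.39], [0.0, 0.0, 0.0, 1.0]]
[[-0.     1.    -0.001  0.001]
 [-0.967 -0.    -0.256  0.026]
 [-0.256  0.001  0.967  0.192]
 [ 0.     0.     0.     1.   ]]
pos [ 0.2074 -0.616   0.2055] yaw 0.3248 tilt [-0.e+00 -1.e-04 -1.e+00] t 0.8 w 0.9997203233654054 F [0.3  1.24 0.24]
shift [ 4.1323 -3.1039 -0.4453] turn [0.     0.     0.0079]
```

View pics/w0.png

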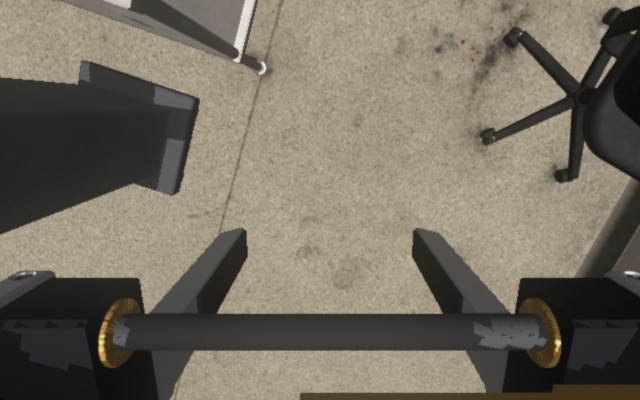

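{"method": "play_rows", "body": {"plan": [0.3,-0.2,0,0,0,0,1,0.6,-0.4,0,0,0,0,1,0.85,-0.62,0,0,0,0,1]}}

```text
time_s: 1.05
ee_pos: [0.269, -0.5292, 0.2053]
orientation: [0.987, 0.161, 0.0, -0.0]
wrist_force: [-0.1, 1.0, 0.1]
width: 0.998
```

{"method": "play_rows", "body": {"plan": [0.3,-0.22,0,0,0,0,1,0.6,-0.44,0,0,0,0,1,0.85,-0.62,0,0,0,0,1]}}

```text
time_s: 1.3
ee_pos: [0.33, -0.4422, 0.2055]
orientation: [0.987, 0.162, 0.0, -0.0]
wrist_force: [0.1, 1.1, 0.2]
width: 1.0
```

{"method": "play_rows", "body": {"plan": [0.3,-0.22,0,0,0,0,1,0.6,-0.44,0,0,0,0,1,0.85,-0.62,0,0,0,0,1]}}

```text
time_s: 1.55
ee_pos: [0.3907, -0.3563, 0.2056]
orientation: [0.987, 0.162, 0.0, 0.0]
wrist_force: [0.3, -0.4, -0.6]
width: 1.001
```

{"method": "play_rows", "body": {"plan": [0.3,-0.22,0,0,0,0,1,0.6,-0.44,0,0,0,0,1,0.85,-0.62,0,0,0,0,1,0.85,-0.62,0,0,0,0,1,0.85,-0.62,0,0,0,0,1,0.85,-0.62,0,0,0,0,1]}}

```text
time_s: 2.05
ee_pos: [0.4503, -0.2729, 0.2055]
orientation: [0.987, 0.162, -0.0, 0.0]
wrist_force: [0.5, -0.4, -0.9]
width: 0.996
```

{"method": "play_rows", "body": {"plan": [0.3,-0.3,0,0,0,0,1,0.62,-0.65,0,0,0,0,1,0.62,-0.65,0,0,0,0,1,0.62,-0.65,0,0,0,0,1,0.62,-0.65,0,0,0,0,1]}}

```text
time_s: 2.47
ee_pos: [0.4881, -0.1923, 0.2055]
orientation: [0.987, 0.161, -0.0, 0.0]
wrist_force: [-0.3, -1.0, -0.4]
width: 0.998
```

```bash
python3 - <<'E'
from h import *
w=camera('wrist'); save(w,'w1'); np.savez('w1.npz',**w)
for n in ['holder','end_fence','side_fence','end_pin','side_pin','wax_block']:
    print(n,[(np.round(d['location'],3).tolist(),round(d['conf'],2)) for d in spot_in(n,'wrist')][:3])
delta([.5,-.19,.25],0.34)
E
```

```text
holder [([0.509, -0.183, 0.014], 0.6)]
end_fence [([0.555, -0.164, 0.02], 0.59)]
side_fence [([0.506, -0.146, 0.023], 0.8)]
end_pin []
side_pin []
wax_block [([0.479, 0.062, 0.026], 0.95)]
pos [ 0.4882 -0.1919  0.2054] yaw 0.3234 tilt [-1.e-04 -0.e+00 -1.e+00] t 2.8167 w 0.9977739348852055 F [ 0.36 -0.78 -1.1 ]
shift [ 0.1176  0.0194 -0.4457] turn [-0.      0.     -0.0053]
```

View pics/w1.png

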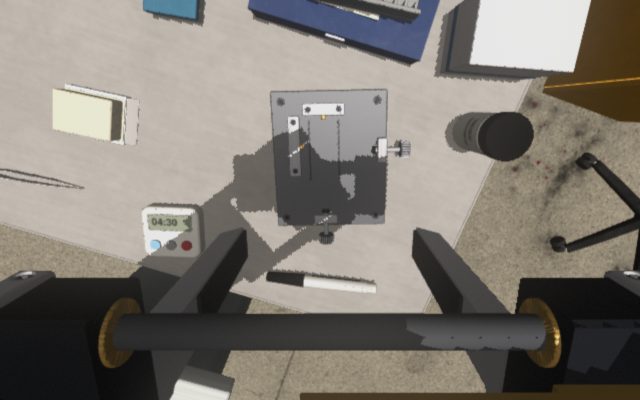

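```bash
python3 - <<'E'
import cv2,numpy as np
a=cv2.imread('pics/w1.png'); a=cv2.convertScaleAbs(a,alpha=1.6)
cv2.imwrite('pics/z3.png',cv2.resize(a[80:250,262:422],(560,595),interpolation=cv2.INTER_CUBIC))
cv2.imwrite('pics/z4.png',cv2.resize(a[75:155,40:150],(770,560),interpolation=cv2.INTER_CUBIC))
E
```

```text
(no output)
```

View pics/z3.png

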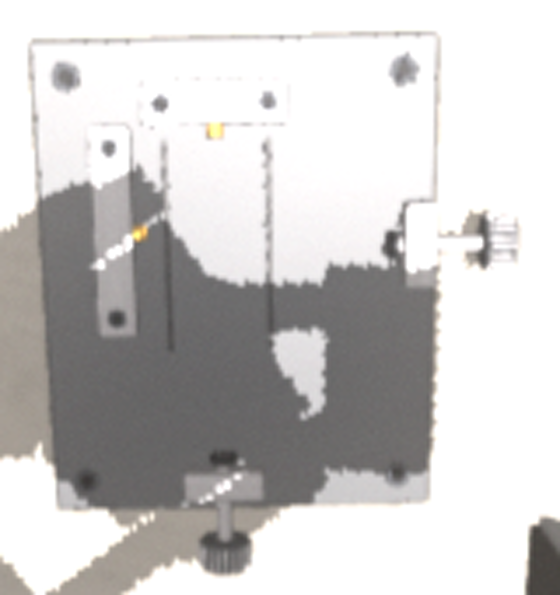

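View pics/z4.png

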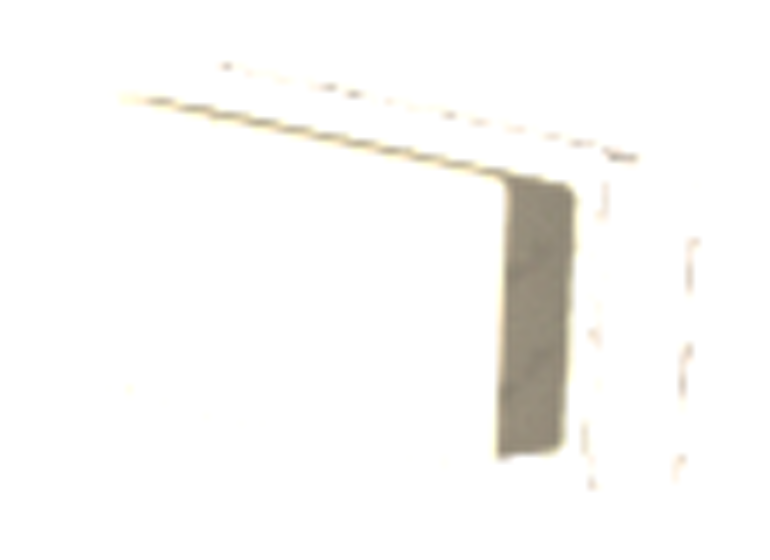

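```bash
python3 - <<'E'
from h import *
w=dict(np.load('w1.npz')); 
f=lambda u,v,z: onz(w,262+u/3.5-.36,80+v/3.5-.36,z)
C=np.array([f(*p,.014) for p in [(31,40),(437,34),(429,498),(58,508)]])
print(C.round(4),C.mean(0),[np.linalg.norm(C[i]-C[i-1]).round(4) for i in range(4)])
for i,j in [(3,0),(2,1)]: d=C[j]-C[i]; print(np.arctan2(d[1],d[0]))
for i,j in [(1,0),(2,3)]: d=C[j]-C[i]; print(np.arctan2(-d[0],d[1]))
yaw=.335; ax=np.array([np.cos(yaw),np.sin(yaw)]); ay=np.array([-ax[1],ax[0]]); c0=C.mean(0)[:2]
for n,p,z in [('end in',(150,125),.021),('end in',(285,125),.021),('end outer',(147,80),.021),('end outer',(288,80),.021),('side in',(131,128),.021),('side in',(135,335),.021),('side out',(88,128),.021),('side out',(99,335),.021),('endpin',(215,132),.0175),('sidepin',(140,233),.0175)]:
    q=f(*p,z)[:2]; print(n,q.round(4),((q-c0)@ax).round(4),((q-c0)@ay).round(4))
# triangulate plate corners top vs wrist
c=camera('top')
for p,q in zip([(30,92),(245,12),(355,268),(140,355)],[(31,40),(437,34),(429,498),(58,508)]):
    o1,d1=ray(c,370+p[0]/4.444,150+p[1]/4.444); o2,d2=ray(w,262+q[0]/3.5-.36,80+q[1]/3.5-.36)
    A=np.stack([d1,-d2],1); t=np.linalg.lstsq(A,o2-o1,rcond=None)[0]; print('tri',((o1+d1*t[0]+o2+d2*t[1])/2).round(4))
# block: from wrist wax top corners
g=lambda u,v,z: onz(w,40+u/7-.43,75+v/7-.43,z)
E
python3 - <<'E'
import cv2
a=cv2.imread('pics/w1.png')
cv2.imwrite('pics/z5.png',cv2.resize(a[75:155,40:150],(770,560),interpolation=cv2.INTER_CUBIC))
E
```

```text
[[ 0.5546 -0.1041  0.014 ]
 [ 0.5948 -0.2185  0.014 ]
 [ 0.4575 -0.2685  0.014 ]
 [ 0.4153 -0.1534  0.014 ]] [ 0.50556228 -0.18611738  0.014     ] [np.float64(0.1478), np.float64(0.1212), np.float64(0.1461), np.float64(0.1226)]
0.33964607144698467
0.34920873320104273
0.33806831605131527
0.3519196764108264
end in [ 0.5427 -0.1456] 0.0484 0.026
end in [ 0.5555 -0.1838] 0.0479 -0.0143
end outer [ 0.5548 -0.1409] 0.0613 0.0265
end outer [ 0.568  -0.1804] 0.0609 -0.0152
side in [ 0.5401 -0.1405] 0.0476 0.0317
side in [ 0.4804 -0.1603] -0.0153 0.0326
side out [ 0.536  -0.1284] 0.0477 0.0445
side out [ 0.4769 -0.1497] -0.0151 0.0438
endpin [ 0.5468 -0.1646] 0.046 0.0067
sidepin [ 0.5107 -0.1522] 0.016 0.0303
tri [ 0.5539 -0.1048  0.0147]
tri [ 0.5943 -0.22    0.0118]
tri [ 0.4561 -0.2703  0.0089]
tri [ 0.4143 -0.1546  0.0131]
```

View pics/z5.png

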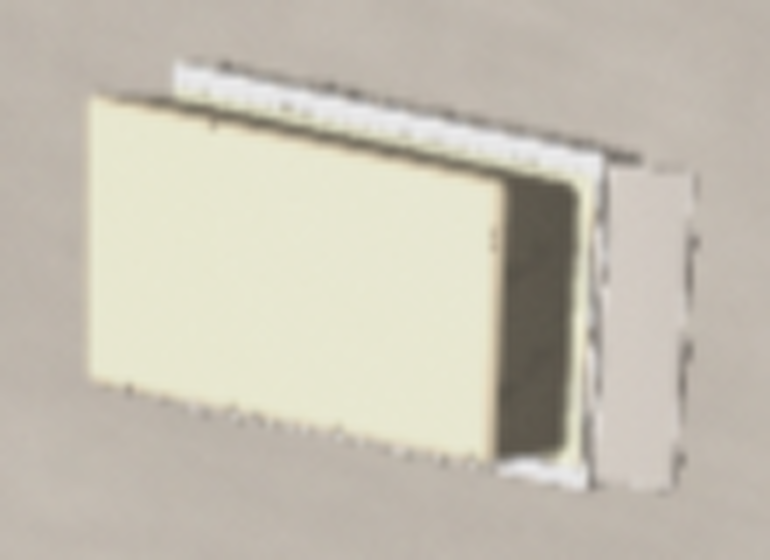

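```bash
python3 - <<'E'
from h import *
w=dict(np.load('w1.npz')); 
g=lambda u,v,z: onz(w,40+u/7-.43,75+v/7-.43,z)
C=np.array([g(*p,.03) for p in [(90,95),(503,180),(495,460),(88,380)]])
print(C.round(4),C.mean(0),[np.linalg.norm(C[i]-C[i-1]).round(4) for i in range(4)])
for i,j in [(1,0),(2,3)]: d=C[j]-C[i]; print(np.arctan2(d[1],d[0]))
for i,j in [(0,3),(1,2)]: d=C[j]-C[i]; print(np.arctan2(d[1],d[0])+np.pi/2)
c=camera('top')
B=[(483,140),(715,97),(735,262),(495,292)]
for p,q in zip(B,[(90,95),(503,180),(495,460),(88,380)]):
    o1,d1=ray(c,280+(p[0]-400)/8.889,185+p[1]/8.889); o2,d2=ray(w,40+q[0]/7-.43,75+q[1]/7-.43)
    A=np.stack([d1,-d2],1); t=np.linalg.lstsq(A,o2-o1,rcond=None)[0]; print('tri',((o1+d1*t[0]+o2+d2*t[1])/2).round(4))
print(sense()['joints'].round(3))
delta([.473,.05,.16],1.65)
E
```

```text
[[0.4883 0.1    0.03  ]
 [0.4953 0.0424 0.03  ]
 [0.4551 0.0371 0.03  ]
 [0.4477 0.0955 0.03  ]] [0.4716141  0.06874397 0.03      ] [np.float64(0.0408), np.float64(0.058), np.float64(0.0406), np.float64(0.0589)]
1.6927609798069343
1.6958805936583938
-1.4608641101030924
-1.439415765254744
tri [0.4872 0.0991 0.0302]
tri [0.4955 0.0391 0.0347]
tri [0.454  0.0357 0.0306]
tri [0.4471 0.0963 0.0287]
[-0.59  -0.051  1.876 -0.     1.316  0.657]
pos [ 0.4884 -0.1915  0.2054] yaw 0.3242 tilt [-1.e-04 -0.e+00 -1.e+00] t 2.9167 w 1.0018677728979575 F [ 0.71  0.09 -0.62]
shift [ 0.6236 -2.3382  0.4543] turn [-0.     0.    -0.422]
```

{"method": "play_rows", "body": {"plan": [0.1,-0.3,0,0,0,0,1,0.2,-0.6,0,0,0,0,1,0.3,-1,0,0,0,0,1]}}

```text
time_s: 3.17
ee_pos: [0.4852, -0.087, 0.2056]
orientation: [0.987, 0.16, 0.0, 0.0]
wrist_force: [0.7, 0.3, -0.2]
width: 1.0
```

{"method": "play_rows", "body": {"plan": [0.1,-0.3,0,0,0,0,1,0.2,-0.6,0,0,0,0,1,0.3,-1,0,0,0,0,1]}}

```text
time_s: 3.42
ee_pos: [0.4817, 0.0183, 0.2058]
orientation: [0.987, 0.161, 0.0, 0.0]
wrist_force: [0.7, -0.1, 0.4]
width: 1.002
```

{"method": "play_rows", "body": {"plan": [0,-0.3,0,0,0,-0.04,1,0,-0.34,0,0,0,-0.08,1,0,-0.34,0,0,0,-0.12,1,0,-0.34,0,0,0,-0.16,1,0,-0.34,0,0,0,-0.2,1,0,-0.34,0,0,0,-0.24,1,0,-0.34,0,0,0,-0.28,1,0,-0.34,0,0,0,-0.32,1,0,-0.34,0,0,0,-0.36,1,0,-0.34,0,0,0,-0.4,1,0,-0.34,0,0,0,-0.436,1,0,-0.34,0,0,0,-0.436,1]}}

```text
time_s: 4.42
ee_pos: [0.4707, 0.0498, 0.2055]
orientation: [0.661, 0.75, 0.0, 0.0]
wrist_force: [0.3, 0.2, -0.8]
width: 1.002
```

```bash
python3 - <<'E'
from h import *
delta([.473,.05,.16],1.695)
w=camera('wrist'); save(w,'w2'); np.savez('w2.npz',**w)
E
```

```text
pos [0.4707 0.0498 0.2055] yaw 1.6964 tilt [ 0. -0. -1.] t 4.4167 w 1.0015366701330741 F [ 0.25  0.18 -0.81]
shift [-4.000e-04  2.290e-02  4.549e-01] turn [0.     0.     0.0004]
```

View pics/w2.png

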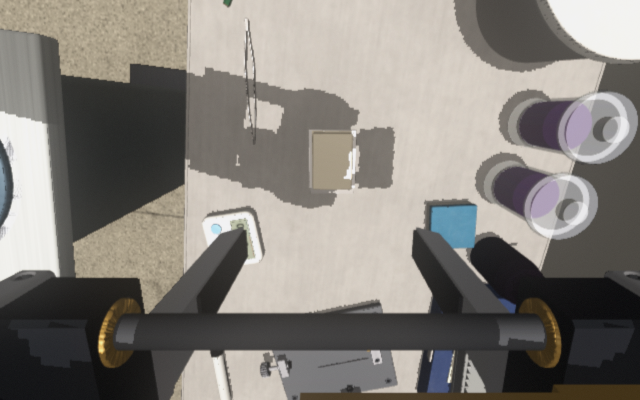

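```bash
python3 - <<'E'
import cv2
a=cv2.imread('pics/w2.png'); a=cv2.convertScaleAbs(a,alpha=1.3)
cv2.imwrite('pics/z6.png',cv2.resize(a[120:200,300:380],(560,560),interpolation=cv2.INTER_CUBIC))
E
```

```text
(no output)
```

View pics/z6.png

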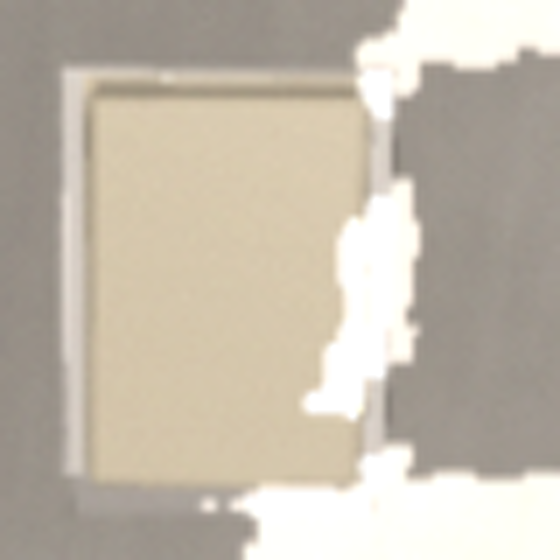

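```bash
python3 - <<'E'
from h import *
w=dict(np.load('w2.npz')); w1=dict(np.load('w1.npz'))
P=[(92,97),(367,95),(361,484),(94,484)]
g=lambda u,v,z: onz(w,300+u/7-.43,120+v/7-.43,z)
C=np.array([g(*p,.03) for p in P])
print(C.round(4),C.mean(0),[np.linalg.norm(C[i]-C[i-1]).round(4) for i in range(4)])
for i,j in [(3,0),(2,1)]: d=C[j]-C[i]; print(np.arctan2(d[1],d[0]))
for i,j in [(0,1),(3,2)]: d=C[j]-C[i]; print(np.arctan2(d[1],d[0])+np.pi/2)
# cross triangulate with w1: order in w1 image: (90,95)=(.488,.1) etc
Q=[(88,380),(90,95),(503,180),(495,460)]
for p,q in zip(P,Q):
    o1,d1=ray(w,300+p[0]/7-.43,120+p[1]/7-.43); o2,d2=ray(w1,40+q[0]/7-.43,75+q[1]/7-.43)
    t=np.linalg.lstsq(np.stack([d1,-d2],1),o2-o1,rcond=None)[0]; print('tri',((o1+d1*t[0]+o2+d2*t[1])/2).round(4))
delta([*C.mean(0)[:2],.1],1.695)
E
```

```text
[[0.4476 0.0966 0.03  ]
 [0.4878 0.102  0.03  ]
 [0.4952 0.0435 0.03  ]
 [0.4545 0.0384 0.03  ]] [0.4712582  0.07013824 0.03      ] [np.float64(0.0587), np.float64(0.0405), np.float64(0.059), np.float64(0.0411)]
1.6888147399999394
1.6978170801927954
1.7033428746578596
1.6960707532841082
tri [0.4474 0.0965 0.0287]
tri [0.4879 0.1018 0.0276]
tri [0.4952 0.0432 0.0287]
tri [0.4545 0.038  0.0283]
pos [0.4707 0.0498 0.2055] yaw 1.692 tilt [ 1.e-04 -0.e+00 -1.e+00] t 4.4667 w 1.0003916686199938 F [ 0.9  -0.72 -0.28]
shift [0.2017 0.0298 1.0549] turn [ 0.     0.    -0.001]
```

{"method": "play_rows", "body": {"plan": [0.1,0.03,0.3,0,0,-0.001,1,0.2,0.03,0.7,0,0,-0.001,1,0.2,0.03,1,0,0,-0.001,1], "squeeze": 30}}

```text
time_s: 4.72
ee_pos: [0.4707, 0.071, 0.1038]
orientation: [0.662, 0.75, 0.0, -0.0]
wrist_force: [0.7, -0.3, -0.9]
width: 1.002
```

{"method": "play_rows", "body": {"plan": [0,0,0.3,0,0,0,1,0,0,0.6,0,0,0,1,0,0,0.8,0,0,0,1,0,0,0.88,0,0,0,1,0,0,0.92,0,0,0,1,0,0,0.92,0,0,0,1]}}

```text
time_s: 5.22
ee_pos: [0.4714, 0.07, 0.0135]
orientation: [0.661, 0.75, -0.0, -0.0]
wrist_force: [0.0, 0.1, 0.6]
width: 1.001
```

```bash
python3 - <<'E'
from h import *
delta([.4712,.070,.013],1.695)
w=camera('wrist'); save(w,'w3')
E
```

```text
pos [0.4714 0.07   0.0135] yaw 1.6963 tilt [-2.e-04  0.e+00 -1.e+00] t 5.2167 w 1.000650051316919 F [0.01 0.09 0.62]
shift [ 0.0006 -0.002   0.005 ] turn [-0.0001 -0.      0.0004]
```

View pics/w3.png

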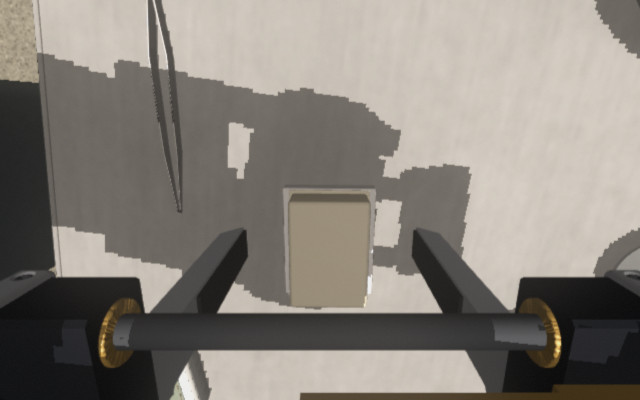

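{"method": "play_rows", "body": {"plan": [0,0,0,0,0,0,-1,0,0,0,0,0,0,-1,0,0,0,0,0,0,-1,0,0,0,0,0,0,-1,0,0,0,0,0,0,-1,0,0,0,0,0,0,-1,0,0,0,0,0,0,-1,0,0,0,0,0,0,-1,0,0,0,0,0,0,-1,0,0,0,0,0,0,-1], "squeeze": 30}}

```text
time_s: 6.1
ee_pos: [0.4712, 0.07, 0.0135]
orientation: [0.661, 0.751, -0.0, -0.0]
wrist_force: [0.5, -0.0, 0.8]
width: 0.444
```

{"method": "play_rows", "body": {"plan": [0,0,-0.1,0,0,0,-1,0,0,-0.3,0,0,0,-1,0,0,-0.6,0,0,0,-1,0,0,-0.7,0,0,0,-1,0,0,-0.7,0,0,0,-1]}}

```text
time_s: 6.52
ee_pos: [0.4737, 0.0699, 0.0866]
orientation: [0.661, 0.751, 0.002, 0.003]
wrist_force: [0.6, 0.2, -0.6]
width: 0.443
```

```bash
python3 - <<'E'
from h import *
delta([.5136,-.1767,.09],.342)
w=camera('wrist'); save(w,'w4');np.savez('w4.npz',**w)
w=camera('side'); save(w,'s4')
E
```

```text
pos [0.4737 0.0699 0.0866] yaw 1.6977 tilt [ 6.8e-03 -6.0e-04 -1.0e+00] t 6.5167 w 0.44335649471496597 F [ 0.57  0.22 -0.57]
shift [-2.4965  0.0836 -0.0297] turn [ 0.0021 -0.0011  0.4315]
```

View pics/w4.png

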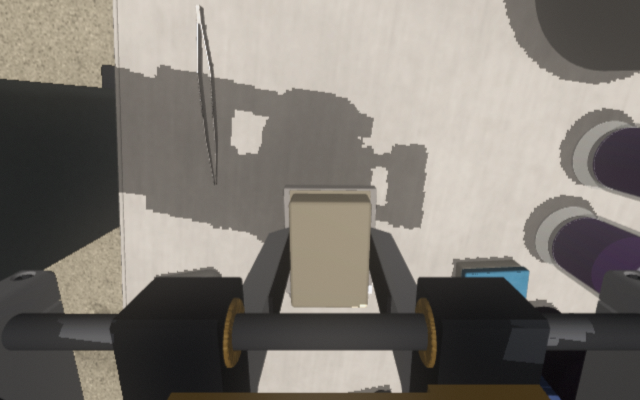

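View pics/s4.png

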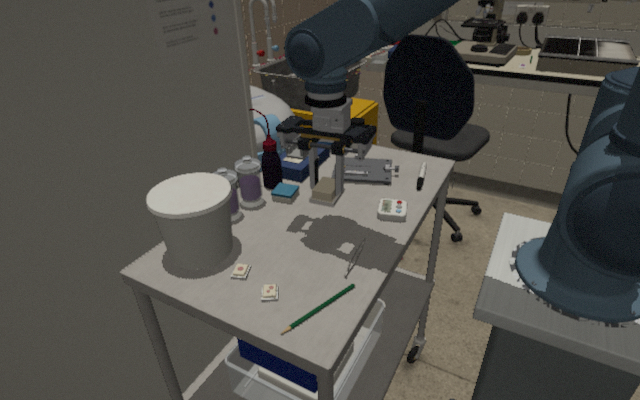

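```bash
python3 - <<'E'
from h import *
delta([.5136,-.1767,.09],.342)
print(sense()['joints'].round(3))
E
```

```text
pos [0.4709 0.07   0.0831] yaw 1.6976 tilt [-0.  0. -1.] t 6.6167 w 0.4460749210414212 F [-0.05 -0.99 -2.07]
shift [-2.5015  0.111  -0.0691] turn [-0.      0.      0.4315]
[-0.091 -0.013  2.082  0.     1.072 -0.218]
```

{"method": "play_rows", "body": {"plan": [-0.2,0,0,0,0,0,-1,-0.5,0.02,0,0,0,0,-1,-0.9,0.03,0,0,0,0,-1]}}

```text
time_s: 6.87
ee_pos: [0.4839, -0.0181, 0.0812]
orientation: [0.66, 0.752, -0.001, -0.002]
wrist_force: [1.5, 0.3, -2.1]
width: 0.442
```

{"method": "play_rows", "body": {"plan": [-0.3,0.01,0,0,0,0,-1,-0.6,0.02,0,0,0,0,-1,-0.9,0.03,0,0,0,0,-1]}}

```text
time_s: 7.12
ee_pos: [0.4985, -0.1087, 0.0812]
orientation: [0.661, 0.75, -0.001, -0.002]
wrist_force: [-0.8, 0.7, -2.1]
width: 0.444
```

{"method": "play_rows", "body": {"plan": [-0.3,0.01,0,0,0,0.03,-1,-0.5,0.02,0,0,0,0.07,-1,-0.65,0.02,0,0,0,0.11,-1,-0.79,0.02,0,0,0,0.15,-1,-0.79,0.02,0,0,0,0.19,-1,-0.79,0.02,0,0,0,0.23,-1,-0.79,0.02,0,0,0,0.27,-1,-0.79,0.02,0,0,0,0.31,-1,-0.79,0.02,0,0,0,0.35,-1,-0.79,0.02,0,0,0,0.39,-1,-0.79,0.02,0,0,0,0.42,-1,-0.79,0.02,0,0,0,0.4315,-1]}}

```text
time_s: 8.12
ee_pos: [0.5105, -0.185, 0.0809]
orientation: [0.986, 0.168, -0.002, -0.001]
wrist_force: [-0.2, -0.9, -1.4]
width: 0.444
```

{"method": "play_rows", "body": {"plan": [0,0,0,0,0,0,-1,0,0,0,0,0,0,-1,0,0,0,0,0,0,-1]}}

```text
time_s: 8.37
ee_pos: [0.5112, -0.1855, 0.0822]
orientation: [0.985, 0.171, -0.001, -0.001]
wrist_force: [-0.0, 0.1, -1.8]
width: 0.445
```

```bash
python3 - <<'E'
from h import *
delta([.5116,-.1859,.04],.342)
w=camera('wrist'); save(w,'w5');np.savez('w5.npz',**w)
E
```

```text
pos [ 0.5112 -0.1855  0.0822] yaw 0.343 tilt [-0.0018  0.0011 -1.    ] t 8.3667 w 0.4445943916051502 F [-0.01  0.05 -1.78]
shift [0.0025 0.006  0.4223] turn [-0.0005  0.0004  0.0003]
```

View pics/w5.png

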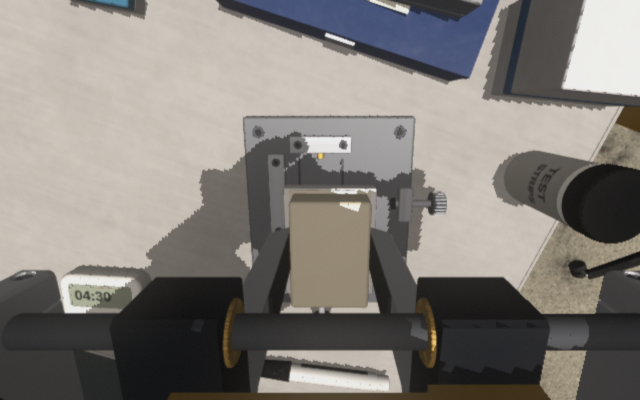

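{"method": "play_rows", "body": {"plan": [0,0,0.15,0,0,0,-1,0,0,0.3,0,0,0,-1,0,0,0.4,0,0,0,-1,0,0,0.4,0,0,0,-1,0,0,0.4,0,0,0,-1,0,0,0.4,0,0,0,-1]}}

```text
time_s: 8.92
ee_pos: [0.5124, -0.1861, 0.0441]
orientation: [0.985, 0.17, 0.0, 0.0]
wrist_force: [-1.6, 0.2, -1.3]
width: 0.442
```

```bash
python3 - <<'E'
from h import *
delta([.5116,-.1859,.0275],.342)
w=camera('wrist'); save(w,'w6');np.savez('w6.npz',**w)
a=w['color'][100:340,220:460,::-1]
cv2.imwrite('pics/z7.png',cv2.resize(cv2.convertScaleAbs(a,alpha=1.2),(600,600),interpolation=cv2.INTER_CUBIC))
E
```

```text
pos [ 0.5124 -0.1861  0.0441] yaw 0.3423 tilt [ 9.e-04 -5.e-04 -1.e+00] t 8.9167 w 0.4420532259166915 F [-1.62  0.25 -1.3 ]
shift [-0.0071 -0.0051  0.1658] turn [ 0.0003 -0.0002  0.0001]
```

View pics/z7.png

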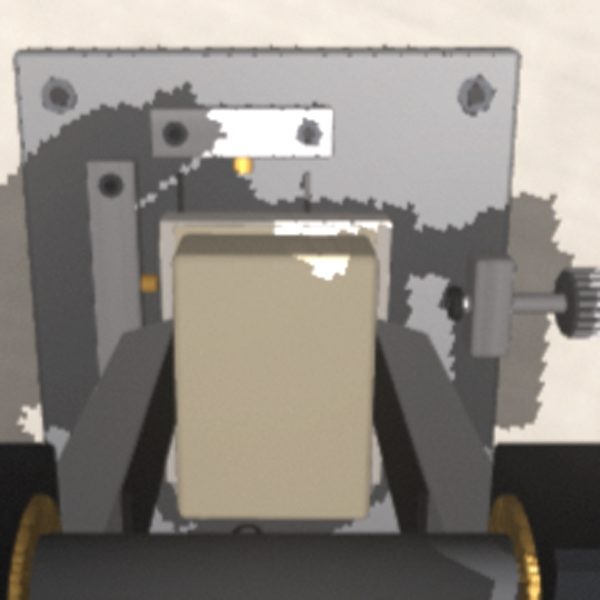

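```bash
python3 - <<'E'
from h import *
w=dict(np.load('w6.npz')); 
f=lambda u,v,z: onz(w,220+u/2.5-.3,100+v/2.5-.3,z)[:2]
y=.3423; ax=np.array([np.cos(y),np.sin(y)]); ay=np.array([-ax[1],ax[0]]); t=np.array([.5118,-.186])
for n,p,z in [('rim',(165,220),.0405),('rim',(388,220),.0405),('rimL',(162,300),.0405),('rimR',(390,300),.0405),('endf',(155,157),.021),('endf',(330,157),.021),('endf out',(152,109),.021),('endf out',(330,109),.021),('sidef',(133,165),.021),('sidef',(139,315),.021),('plate',(20,52),.014),('plate',(517,50),.014),('plR',(517,60),.014),('plR',(493,440),.014)]:
    q=f(*p,z); print(n,q.round(4),((q-t)@ax).round(4),((q-t)@ay).round(4))
delta([.5116,-.1859,.0275],.342)
E
```

```text
rim [ 0.5338 -0.1517] 0.0322 0.0249
rim [ 0.5503 -0.1982] 0.0322 -0.0245
rimL [ 0.5158 -0.1568] 0.0136 0.0262
rimR [ 0.5331 -0.2055] 0.0135 -0.0256
endf [ 0.5426 -0.1439] 0.0432 0.0294
endf [ 0.5567 -0.1835] 0.0432 -0.0127
endf out [ 0.5533 -0.1397] 0.0546 0.0297
endf out [ 0.5675 -0.1795] 0.0546 -0.0125
sidef [ 0.539  -0.1394] 0.0412 0.0347
sidef [ 0.5029 -0.1522] 0.003 0.0349
plate [ 0.5547 -0.105 ] 0.0676 0.0619
plate [ 0.5953 -0.2177] 0.068 -0.0578
plR [ 0.5931 -0.2186] 0.0657 -0.058
plR [ 0.498  -0.2534] -0.0356 -0.0589
pos [ 0.5126 -0.1863  0.0443] yaw 0.3422 tilt [ 1.3e-03 -8.0e-04 -1.0e+00] t 8.9667 w 0.4409631288189777 F [-0.06 -0.29 -1.44]
shift [-0.0081 -0.0071  0.1684] turn [ 0.0004 -0.0003  0.0001]
```

{"method": "play_rows", "body": {"plan": [0,0,0.05,0,0,0,-1,0,0,0.1,0,0,0,-1,0,0,0.13,0,0,0,-1,0,0,0.15,0,0,0,-1,0,0,0.15,0,0,0,-1,0,0,0.15,0,0,0,-1,0,0,0.15,0,0,0,-1]}}

```text
time_s: 9.55
ee_pos: [0.512, -0.1859, 0.0285]
orientation: [0.985, 0.17, 0.0, 0.0]
wrist_force: [0.7, -0.2, -1.8]
width: 0.442
```

```bash
python3 - <<'E'
from h import *
delta([.5116,-.1859,.0275],.342)
E
```

```text
pos [ 0.512  -0.1859  0.0285] yaw 0.3421 tilt [ 2.e-04 -1.e-04 -1.e+00] t 9.55 w 0.4417533326461703 F [ 0.74 -0.23 -1.77]
shift [-0.0041 -0.0018  0.0104] turn [ 0. -0.  0.]
```

{"method": "play_rows", "body": {"plan": [0,0,0.01,0,0,0,-1,0,0,0.015,0,0,0,-1,0,0,0.015,0,0,0,-1,0,0,0.015,0,0,0,-1]}}

```text
time_s: 9.88
ee_pos: [0.5122, -0.186, 0.0274]
orientation: [0.985, 0.17, 0.0, 0.0]
wrist_force: [-0.4, 0.8, 1.8]
width: 0.443
```

```bash
python3 - <<'E'
from h import *
delta([.5116,-.1859,.0275],.342)
E
```

```text
pos [ 0.5122 -0.186   0.0274] yaw 0.3422 tilt [ 5.e-04 -3.e-04 -1.e+00] t 9.8833 w 0.44327291992877677 F [-0.4   0.76  1.79]
shift [-0.0054 -0.0033 -0.0007] turn [ 0.0001 -0.0001  0.    ]
```

{"method": "play_rows", "body": {"plan": [0.02,-0.02,0.003,0,0,0,-1,0.04,-0.04,0.003,0,0,0,-1,0.06,-0.05,0.003,0,0,0,-1,0.07,-0.06,0.003,0,0,0,-1,0.07,-0.06,0.003,0,0,0,-1,0.07,-0.06,0.003,0,0,0,-1]}}

```text
time_s: 10.38
ee_pos: [0.5174, -0.1784, 0.0274]
orientation: [0.985, 0.17, 0.001, 0.001]
wrist_force: [0.3, -2.1, 5.4]
width: 0.441
```

```bash
python3 - <<'E'
from h import *
delta([.5183,-.175,.0275],.342)
s=sense();y=.342;print('Fh x,y',s['wrist_force'][0]*np.cos(y)+s['wrist_force'][1]*np.sin(y),-s['wrist_force'][0]*np.sin(y)+s['wrist_force'][1]*np.cos(y))
w=camera('wrist'); save(w,'w7');np.savez('w7.npz',**w)
a=w['color'][100:340,220:460,::-1]
cv2.imwrite('pics/z8.png',cv2.resize(cv2.convertScaleAbs(a,alpha=1.2),(600,600),interpolation=cv2.INTER_CUBIC))
E
```

```text
pos [ 0.5174 -0.1784  0.0274] yaw 0.3424 tilt [ 0.0017 -0.0015 -1.    ] t 10.3833 w 0.44116957451534855 F [ 0.32 -2.12  5.4 ]
shift [ 0.02   -0.0293 -0.0009] turn [ 0.0006 -0.0003  0.0001]
Fh x,y -0.40805446020232056 -2.1089693552419497
```

View pics/z8.png

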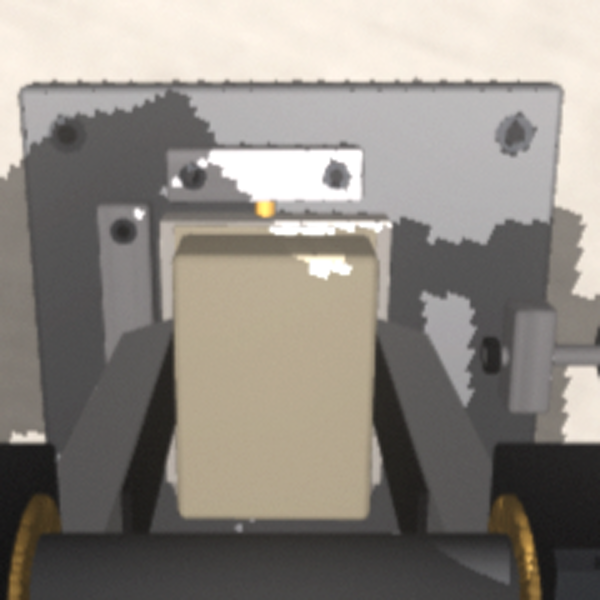

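{"method": "play_rows", "body": {"plan": [0.02,-0.015,0,0,0,0,-1,0.03,-0.03,0,0,0,0,-1,0.04,-0.04,0,0,0,0,-1,0.04,-0.04,0,0,0,0,-1,0.04,-0.04,0,0,0,0,-1]}}

```text
time_s: 10.85
ee_pos: [0.5198, -0.1753, 0.0275]
orientation: [0.985, 0.171, 0.0, 0.003]
wrist_force: [-2.3, -9.7, 2.3]
width: 0.444
```

```bash
cat > st.py <<'E'
from h import *
delta([.5183,-.175,.0275],.342)
s=sense();y=.342;print('Fh x,y',s['wrist_force'][0]*np.cos(y)+s['wrist_force'][1]*np.sin(y),-s['wrist_force'][0]*np.sin(y)+s['wrist_force'][1]*np.cos(y),'M',s['moment'].round(2))
E
python3 st.py
```

```text
pos [ 0.5198 -0.1753  0.0275] yaw 0.3441 tilt [ 0.0018 -0.0057 -1.    ] t 10.85 w 0.44444027016861 F [-2.31 -9.69  2.34]
shift [-0.0132 -0.008   0.0004] turn [0.0019 0.0001 0.0007]
Fh x,y -5.425093653661466 -8.358442273418008 M [-1.76  0.28  0.24]
```

{"method": "play_rows", "body": {"plan": [0.01,-0.003,0.005,0,0,0,-1,0.02,-0.005,0.005,0,0,0,-1,0.02,-0.005,0.005,0,0,0,-1,0.02,-0.005,0.005,0,0,0,-1]}}

```text
time_s: 11.18
ee_pos: [0.5203, -0.1751, 0.0275]
orientation: [0.985, 0.171, -0.001, 0.003]
wrist_force: [-8.7, -11.5, 10.5]
width: 0.441
```

```bash
python3 st.py; python3 - <<'E'
from h import *
w=camera('wrist'); save(w,'w8');np.savez('w8.npz',**w)
a=w['color'][100:340,220:460,::-1]
cv2.imwrite('pics/z9.png',cv2.resize(cv2.convertScaleAbs(a,alpha=1.2),(600,600),interpolation=cv2.INTER_CUBIC))
w=camera('side'); 
a=w['color'][130:210,310:430,::-1]
save(w,'s9'); cv2.imwrite('pics/z10.png',cv2.resize(cv2.convertScaleAbs(a,alpha=1.2),(780,520),interpolation=cv2.INTER_CUBIC))
E
python3 st.py
```

```text
pos [ 0.5203 -0.1751  0.0275] yaw 0.3446 tilt [-0.0017 -0.0069 -1.    ] t 11.1833 w 0.44103379557887007 F [ -8.7  -11.45  10.5 ]
shift [-0.0182 -0.0078 -0.0001] turn [0.0019 0.0013 0.0008]
Fh x,y -12.03295239237577 -7.874485498467143 M [-2.27  1.58  0.21]
pos [ 0.5203 -0.1751  0.0275] yaw 0.3445 tilt [-0.0016 -0.0068 -1.    ] t 11.2833 w 0.44298408442264026 F [ -8.18 -12.4    9.75]
shift [-0.0183 -0.0078 -0.    ] turn [0.0019 0.0012 0.0008]
Fh x,y -11.869347322098214 -8.937817873229566 M [-2.29  1.56  0.22]
```

View pics/z9.png

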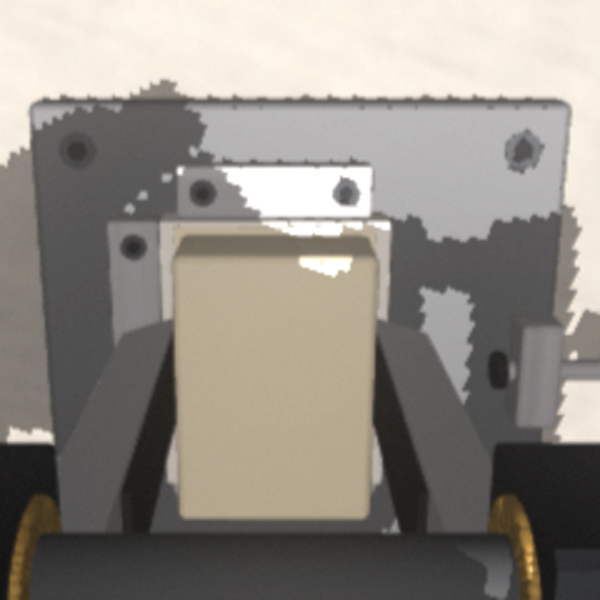

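View pics/z10.png

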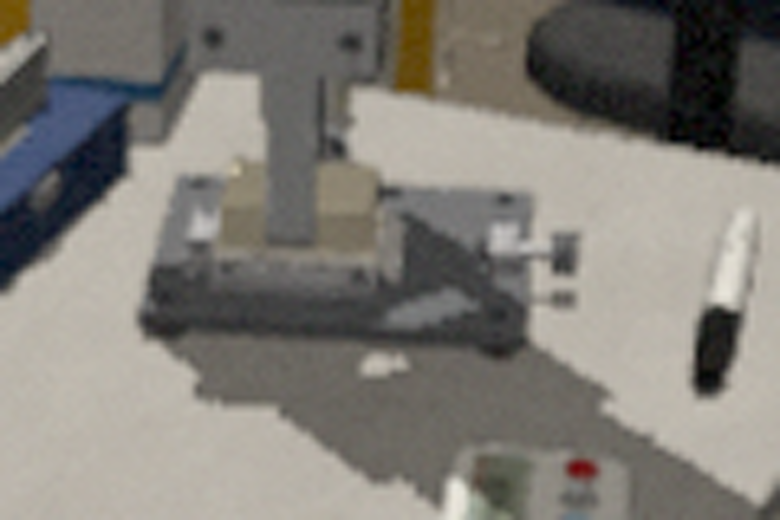

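{"method": "play_rows", "body": {"plan": [0.002,-0.006,0,0,0,0,-1,0.005,-0.012,0,0,0,0,-1,0.005,-0.012,0,0,0,0,-1,0.005,-0.012,0,0,0,0,-1,0.005,-0.012,0,0,0,0,-1,0.005,-0.012,0,0,0,0,-1]}}

```text
time_s: 11.78
ee_pos: [0.5203, -0.175, 0.0276]
orientation: [0.985, 0.172, -0.002, 0.004]
wrist_force: [-10.4, -16.4, 9.1]
width: 0.44
```

```bash
python3 st.py; python3 - <<'E'
from h import *
w=camera('wrist'); save(w,'w9');np.savez('w9.npz',**w)
f=lambda u,v,z: onz(w,u,v,z)[:2]
a=w['color'][170:250,250:390,::-1]
cv2.imwrite('pics/z11.png',cv2.resize(cv2.convertScaleAbs(a,alpha=1.4),(798,456),interpolation=cv2.INTER_CUBIC))
E
python3 st.py
```

```text
pos [ 0.5203 -0.175   0.0276] yaw 0.3449 tilt [-0.0015 -0.0092 -1.    ] t 11.7833 w 0.4403713339483849 F [-10.36 -16.37   9.07]
shift [-0.019  -0.0073  0.0009] turn [0.0026 0.0014 0.0009]
Fh x,y -15.252525489900862 -11.945969734838014 M [-3.12  1.69  0.15]
pos [ 0.5203 -0.175   0.0276] yaw 0.3449 tilt [-0.0015 -0.0092 -1.    ] t 11.8333 w 0.44001567365427663 F [ -9.92 -16.32   8.38]
shift [-0.019  -0.0074  0.0008] turn [0.0026 0.0014 0.0009]
Fh x,y -14.816955979379042 -12.045005434436302 M [-3.2   1.72  0.22]
```

View pics/z11.png

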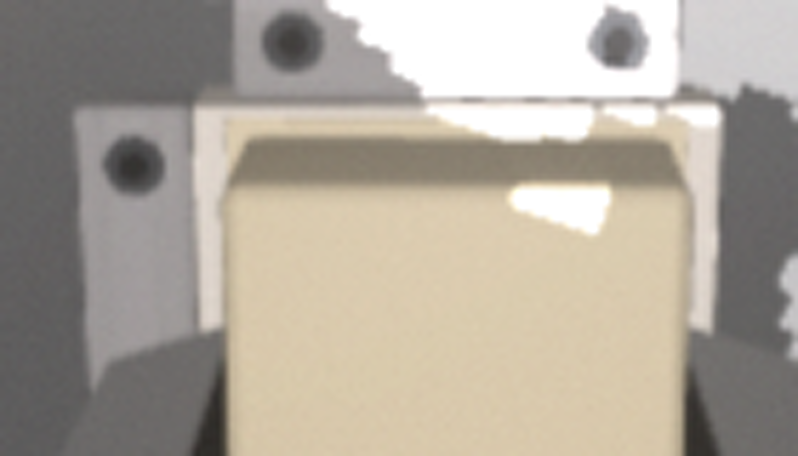

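```bash
python3 - <<'E'
from h import *
print(sign_off())
E
```

```text
the job is handed in; nothing more can be done
None
```

I seated the wax block in the holder and handed the job in at about 11.8 s, with the gripper still pressing it into the corner. `sign_off` gives no verdict, so the result below rests on my own checks.

**What I did:** I found the block and holder from the top and wrist cameras. I then gripped the wax across its 42 mm sides at 30 N and lifted and turned the block so the slope faces the end screw. I set it on the plate about 10 mm clear of the fences and slid it in against both pins.

**Last checks:**
- **Force:** the wrist read about 15 N towards the end fence, 12 N towards the side fence and 8–9 N downwards. The extra push at the end moved the tool by only about 0.1 mm, so the block was on hard stops.
- **Picture:** the wrist image showed no gap to either fence and both pins covered. I could not read how far each pin was pressed in.
- **Angle:** the tool's yaw was 0.345 rad against about 0.342 for the holder. The tool had tilted about 0.009 rad under load, and I did not measure the block's own tilt.
- **Position:** the tool ended about 2 mm further towards the end fence than my camera estimate of home. That is within the camera's accuracy, and the fences stopped the block there.
- **Bystanders:** the arm's route stayed clear of the other things on the trolley. None looked disturbed in the pictures, but I did not measure them afterwards.

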